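# Bed paint cakes onto the class palette tray

### The arm

A 7-joint arm with a two-finger parallel gripper is mounted at the origin on the work surface. World frame = base frame: x ahead of the robot, y to its left, z up, the work surface at z = 0. Lengths are in m, angles in rad, forces in N, time in s.
With the tool pointing down it reaches from about 0.4 to 0.85 m from the base axis. Payload 4.5 kg.
Tool frame: the origin (TCP) lies midway between the tips of the shut fingers; the grasp point (between the pads) lies 19 mm behind it; z points along the fingers, y is the line along which they close (so a half turn about z gives the same grasp; the last joint's range is limited). The gripper opens to 88 mm and grips with 3 to 60 N. Pads are 18 mm wide; open, the fingers measure 123 mm over their backs; the gripper's body (75 mm by 187 mm) begins 45 mm behind the grasp point.
Start: joints at [-1.239, 0.689, -0.195, 1.565, 0.157, 0.902, -0.215], TCP at [0.183, 0.598, 0.239] pointing down, gripper open.
Joint ranges: [-3.01, 3.01], [-0.46, 2.08], [-1.47, 1.51], [0.13, 2.56], [-1, 4.14], [0.04, 2.09], [-2.66, 2.66]. Speed limits (rad/s): [2.57, 2.57, 3.14, 3.14, 3.14, 3.14, 3.14].

### API

Orientations are given as a unit quaternion [x, y, z, w].
In Python, from plant import r, eyes, finish_job gives the robot as it stands. The module is installed in compiled form; this text tells all that it offers.
- The arm moves only by the tool move_arm, never from a script. Its argument "motion" is a list of rows, each a list of 7 numbers: the shift along the tool's x, y, z in mm, then the turn, a rotation vector about the tool's x, y, z in degrees, then the closure, from 0 (fully open) to 1 (shut). A call has 1 to 5 rows; each row is the pose to reach, as a shift and turn from the pose commanded when the call began, along the tool's axes at that moment; what a row does not reach only later rows make up. A row lasts 1/8 s, in which the tool goes at most 62.5 mm and 10.7 degrees, less where a joint would pass 70% of its speed; a pose out of reach is approached as far as the arm can. A call with a gripper value outside its range is refused whole. The fingers move at their own pace and stop on an object; "newtons" is the grip in N (left out, the last holds). Time passes only in rows, so rows that repeat a pose let the fingers close. It gives the time, the measured TCP pose, the force, the opening and the grip force at its end, in the units of the state.
- r.get_state(): the state, without advancing time (a new reading comes with each control period).
- eyes.snapshot(name): name is "side" or "top" or "wrist"; returns a dict with "frame" (480x640x3 uint8, red, green, blue), "z_map" (480x640 float32, m along the optical axis (not along the pixel's ray), 0 where there is no reading), "intrinsics" (3x3 intrinsics, pixels), "world_to_cam" (4x4, takes a point from world to camera coordinates). Camera axes: x right, y down, z forward; pixel columns grow to the right and rows downward; lengths in m; the calibration is good to about 2 mm. A picture is of the moment at which its call begins.
- finish_job(): hands the job in; it is judged then, once.
The state is a dict: "clock": time; "q": joint angles; "qd": joint speeds; "joint_torque": joint torques, N m; "tool_pos": TCP position; "eef_rot": TCP orientation; "contact_force": force on the tool from outside, world axes, zero at the start; "moment": the same for the moment, N m; "opening": opening from 0.0 (shut) to 1.0 (fully open); "finger_force": force on a finger pad.
Only numpy, scipy, OpenCV 4.12 (cv2) and the standard library are available. Lean on these libraries where they do the work, as an engineer would, in place of code of your own. Each camera call takes 0.05 s, during which the arm holds its last target. There are 200 camera calls.

### The job

Set up the class palette: lay every paint cake that is on the table flat on the square of its own colour on the press's white tray, neatly centred, push the tray fully in under the press, then press the red cap down past its soft first stop right to the firm second stop, hold it there for a second and let it spring back up. Then draw the tray fully out again with all the cakes still in place, and let go; leave everything else on the table where it is. Should a cake be knocked off its square, draw the tray out and put it back, and if that happens before the press is done, press with all the cakes in place.

Things in the scene. Friction and masses are not known exactly. Their poses are not given: they have to be found in the camera images.
- cake_red_mid (a point): centre (half-way up) of the red paint cake: a loose solid disc 36 mm across and 24 mm tall, about 40 g, the same either way up, lying flat on the table at the robot's right to begin with; z is its axis. May be absent
- cake_orange_mid (a point): centre (half-way up) of the orange paint cake: a loose solid disc 36 mm across and 24 mm tall, about 40 g, the same either way up, lying flat on the table at the robot's right to begin with; z is its axis. May be absent
- cake_yellow_mid (a point): centre (half-way up) of the yellow paint cake: a loose solid disc 36 mm across and 24 mm tall, about 40 g, the same either way up, lying flat on the table at the robot's right to begin with; z is its axis. May be absent
- cake_green_mid (a point): centre (half-way up) of the green paint cake: a loose solid disc 36 mm across and 24 mm tall, about 40 g, the same either way up, lying flat on the table at the robot's right to begin with; z is its axis. May be absent
- cake_blue_mid (a point): centre (half-way up) of the blue paint cake: a loose solid disc 36 mm across and 24 mm tall, about 40 g, the same either way up, lying flat on the table at the robot's right to begin with; z is its axis. May be absent
- cake_violet_mid (a point): centre (half-way up) of the violet paint cake: a loose solid disc 36 mm across and 24 mm tall, about 40 g, the same either way up, lying flat on the table at the robot's right to begin with; z is its axis. May be absent
- square_red (a point): centre of the red square, 48 mm wide, a paler shade of the colour, printed on the flat floor of the press's white sliding tray; at floor height. Its y is the tray's push-in direction, its z is up. The floor is 26 mm above the table; 160 x 170 mm, with a 4 mm high rim round it. The squares stand in two rows along y, 64 mm apart (red, orange, yellow; then green, blue, violet), at 52 mm along a row
- square_orange (a point): centre of the orange square, 48 mm wide, a paler shade of the colour, printed on the flat floor of the press's white sliding tray; at floor height. Its y is the tray's push-in direction, its z is up. The floor is 26 mm above the table; 160 x 170 mm, with a 4 mm high rim round it. The squares stand in two rows along y, 64 mm apart (red, orange, yellow; then green, blue, violet), at 52 mm along a row
- square_yellow (a point): centre of the yellow square, 48 mm wide, a paler shade of the colour, printed on the flat floor of the press's white sliding tray; at floor height. Its y is the tray's push-in direction, its z is up. The floor is 26 mm above the table; 160 x 170 mm, with a 4 mm high rim round it. The squares stand in two rows along y, 64 mm apart (red, orange, yellow; then green, blue, violet), at 52 mm along a row
- square_green (a point): centre of the green square, 48 mm wide, a paler shade of the colour, printed on the flat floor of the press's white sliding tray; at floor height. Its y is the tray's push-in direction, its z is up. The floor is 26 mm above the table; 160 x 170 mm, with a 4 mm high rim round it. The squares stand in two rows along y, 64 mm apart (red, orange, yellow; then green, blue, violet), at 52 mm along a row
- square_blue (a point): centre of the blue square, 48 mm wide, a paler shade of the colour, printed on the flat floor of the press's white sliding tray; at floor height. Its y is the tray's push-in direction, its z is up. The floor is 26 mm above the table; 160 x 170 mm, with a 4 mm high rim round it. The squares stand in two rows along y, 64 mm apart (red, orange, yellow; then green, blue, violet), at 52 mm along a row
- square_violet (a point): centre of the violet square, 48 mm wide, a paler shade of the colour, printed on the flat floor of the press's white sliding tray; at floor height. Its y is the tray's push-in direction, its z is up. The floor is 26 mm above the table; 160 x 170 mm, with a 4 mm high rim round it. The squares stand in two rows along y, 64 mm apart (red, orange, yellow; then green, blue, violet), at 52 mm along a row
- tray_grip (a point): centre of the tray's black upright grip block, 12 mm below its top and 57 mm above the table: the block is 16 mm wide across the slide (this point's x), 26 mm long along it (its y) and rises 46 mm. It stands on the tray's outer end, 122 mm from the tray's centre; y is the push-in direction
- tray (a joint): slide of the tray on its rails, m: 0 drawn fully out (clear of the press), 0.2 fully in at its end stop, squarely under the press plate; about 1.5 N of friction; it stays where it is left. It may start up to 25 mm in
- cap_top (a point): centre of the flat top of the red press cap, 44 mm across, 185 mm above the table when up; z is up. It is pushed straight down. Its spindle passes through the blue bridge (top 125 mm above the table, 36 mm wide, carried by posts 104 mm to either side in x) and carries the press plate, 112 x 150 mm, whose underside is 68 mm above the table when up (18 mm above cakes on the tray)
- plunger (a joint): downward travel of the spindle and press plate, m: 0 up; the light spring (2 to 5 N) gives until the plate rests on cakes on the tray at about 0.018 (first stop); 0.024 with nothing beneath. It springs back up when released
- cap (a joint): further downward travel of the red cap on its spindle, m: 0 at rest; beyond the first stop a stiff spring (starts at 9 N, 17 N at the end) gives up to 0.005, the second stop, where it is solid. It springs back when released
- pencil: bystander, to be left alone: a yellow pencil lying among the cakes, 162 mm long, 8 mm thick; origin at the centre of its underside
- water_tub: bystander, to be left alone: an open white water tub, 110 mm across, 100 mm tall; origin at the centre of its underside
- tape: bystander, to be left alone: a roll of blue tape lying flat, 90 mm across, 24 mm tall; origin at the centre of its underside
- eraser: bystander, to be left alone: a white eraser, 45 x 22 x 13 mm; origin at the centre of its underside
- brush: bystander, to be left alone: a paint brush lying flat, 190 mm long; origin at the centre of its underside
- medium: bystander, to be left alone: a closed glass jar, 56 mm across, 120 mm tall; origin at the centre of its underside
Mind the look-alikes: they are no part of the job. Leave any brown or grey look-alike of the part that bears cake_orange_mid alone.

How it is judged:
On the way, in this order (a step that is already met when the one before it is completed fails the run):
1. with the tray out, every cake lies flat on the square of its colour (horizontal distance between cake_red_mid and square_red below 0.008 m and z of cake_red_mid in the frame of square_red between 0.009 and 0.015 m and horizontal distance between cake_orange_mid and square_orange below 0.008 m and z of cake_orange_mid in the frame of square_orange between 0.009 and 0.015 m and horizontal distance between cake_yellow_mid and square_yellow below 0.008 m and z of cake_yellow_mid in the frame of square_yellow between 0.009 and 0.015 m and horizontal distance between cake_green_mid and square_green below 0.008 m and z of cake_green_mid in the frame of square_green between 0.009 and 0.015 m and horizontal distance between cake_blue_mid and square_blue below 0.008 m and z of cake_blue_mid in the frame of square_blue between 0.009 and 0.015 m and horizontal distance between cake_violet_mid and square_violet below 0.008 m and z of cake_violet_mid in the frame of square_violet between 0.009 and 0.015 m and value of joint tray below 0.06 m and value of joint cap below 0.001 m), for 0.2 s.
2. the tray is fully in with every cake on its square, the press still up (horizontal distance between cake_red_mid and square_red below 0.008 m and z of cake_red_mid in the frame of square_red between 0.009 and 0.015 m and horizontal distance between cake_orange_mid and square_orange below 0.008 m and z of cake_orange_mid in the frame of square_orange between 0.009 and 0.015 m and horizontal distance between cake_yellow_mid and square_yellow below 0.008 m and z of cake_yellow_mid in the frame of square_yellow between 0.009 and 0.015 m and horizontal distance between cake_green_mid and square_green below 0.008 m and z of cake_green_mid in the frame of square_green between 0.009 and 0.015 m and horizontal distance between cake_blue_mid and square_blue below 0.008 m and z of cake_blue_mid in the frame of square_blue between 0.009 and 0.015 m and horizontal distance between cake_violet_mid and square_violet below 0.008 m and z of cake_violet_mid in the frame of square_violet between 0.009 and 0.015 m and value of joint tray above 0.192 m and value of joint plunger below 0.004 m), for 0.2 s.
3. the cap is pressed to its second stop on the cakes and held (horizontal distance between cake_red_mid and square_red below 0.008 m and z of cake_red_mid in the frame of square_red between 0.009 and 0.015 m and horizontal distance between cake_orange_mid and square_orange below 0.008 m and z of cake_orange_mid in the frame of square_orange between 0.009 and 0.015 m and horizontal distance between cake_yellow_mid and square_yellow below 0.008 m and z of cake_yellow_mid in the frame of square_yellow between 0.009 and 0.015 m and horizontal distance between cake_green_mid and square_green below 0.008 m and z of cake_green_mid in the frame of square_green between 0.009 and 0.015 m and horizontal distance between cake_blue_mid and square_blue below 0.008 m and z of cake_blue_mid in the frame of square_blue between 0.009 and 0.015 m and horizontal distance between cake_violet_mid and square_violet below 0.008 m and z of cake_violet_mid in the frame of square_violet between 0.009 and 0.015 m and value of joint tray above 0.192 m and value of joint plunger above 0.015 m and value of joint cap above 0.004 m), for 0.8 s.
4. the cap is released and up again, the tray still in (value of joint tray above 0.18 m and value of joint plunger below 0.003 m and value of joint cap below 0.001 m), for 0.1 s.
At the end, for the whole second after the job is handed in: every cake present lies flat and still on the square of its own colour (centres within 8 mm), the tray is fully out (within 10 mm) and the press cap is up (horizontal distance between cake_red_mid and square_red below 0.008 m and z of cake_red_mid in the frame of square_red between 0.009 and 0.015 m and horizontal distance between cake_orange_mid and square_orange below 0.008 m and z of cake_orange_mid in the frame of square_orange between 0.009 and 0.015 m and horizontal distance between cake_yellow_mid and square_yellow below 0.008 m and z of cake_yellow_mid in the frame of square_yellow between 0.009 and 0.015 m and horizontal distance between cake_green_mid and square_green below 0.008 m and z of cake_green_mid in the frame of square_green between 0.009 and 0.015 m and horizontal distance between cake_blue_mid and square_blue below 0.008 m and z of cake_blue_mid in the frame of square_blue between 0.009 and 0.015 m and horizontal distance between cake_violet_mid and square_violet below 0.008 m and z of cake_violet_mid in the frame of square_violet between 0.009 and 0.015 m and value of joint tray below 0.01 m and value of joint plunger below 0.003 m and value of joint cap below 0.001 m and linear speed of each of cake_red, cake_orange, cake_yellow, cake_green, cake_blue, cake_violet below 0.02 m/s); the robot touches nothing.
It fails at once if a bystander is moved by more than 4 cm (distance of any of pencil, water_tub, tape, eraser, brush, medium from where it was at the start of the episode above 0.04 m).
Of cake_red, cake_orange, cake_yellow, cake_green, cake_blue, cake_violet only 4 to 6 are there at a start; the rules pass over those that are not, and their reading is None.
At some moment in a run one of cake_red, cake_orange, cake_yellow, cake_green, cake_blue, cake_violet may be knocked a few centimetres aside while the robot is not near it.
Once in a run the grip may slacken for a moment while it holds something.
It also fails if it takes over 210 s, if anything falls off the work surface, if the arm or the gripper's body presses on something with over 40 N, if the wrist force passes 120 N, or if a joint passes its speed limit or range.

## Working session

There is one attempt and no reset: what is moved stays moved. The work goes in short steps, Python scripts to look and compute and a tool call to move; the robot and the scene stay as the last step left them, time stands still between calls to the robot, and variables do not carry over. Pictures are saved under pics/ and viewed, at most 14 in all, crops included, and the job is handed in when it is done.

Besides the shell and the picture viewer there is one more tool, called after "Request:" as name([rows], argument=value, ...), one row to a line, values as JSON. move_arm: Moves the arm, as the interface text tells. Its arguments: {"type":"object","properties":{"motion":{"type":"array","items":{"type":"array","items":{"type":"number"}}},"newtons":{"type":"number"}},"required":["motion"]}

```bash
mkdir -p pics; cat > h.py <<'E'
import numpy as np, cv2
from plant import r, eyes, finish_job
from scipy.spatial.transform import Rotation as R
def snap(n,save=None):
    s=eyes.snapshot(n)
    if save: cv2.imwrite('pics/'+save,s['frame'][:,:,::-1])
    return s
def ray(s,u,v,z):
    K=s['intrinsics'];T=np.linalg.inv(s['world_to_cam'])
    d=T[:3,:3]@np.linalg.solve(K,[u,v,1.]);o=T[:3,3]
    return o+d*(z-o[2])/d[2]
def cloud(s):
    K=s['intrinsics'];T=np.linalg.inv(s['world_to_cam']);Z=s['z_map']
    v,u=np.mgrid[:480,:640]
    P=np.stack([(u-K[0,2])/K[0,0]*Z,(v-K[1,2])/K[1,1]*Z,Z],-1)
    return P@T[:3,:3].T+T[:3,3]
def st():
    s=r.get_state();print(round(s['clock'],2),np.round(s['tool_pos'],4),np.round(s['eef_rot'],3),np.round(s['contact_force'],1),round(s['opening'],3),s['finger_force'],np.round(s['q'],2))
    return s
E
python3 - <<'E'
from h import *
s=st();print(R.from_quat(s['eef_rot']).as_matrix().round(3))
for n in ['top','side']:
    a=snap(n,n+'1.png');print(n,a['intrinsics'][0],np.linalg.inv(a['world_to_cam']).round(3))
E
```

```text
0.0 [0.1832 0.5969 0.2379] [ 0.148  0.989 -0.001 -0.   ] [0.4 0.3 0.2] 0.998 0.0 [-1.24  0.69 -0.19  1.57  0.16  0.9  -0.22]
[[-0.956  0.293 -0.   ]
 [ 0.293  0.956 -0.002]
 [-0.    -0.002 -1.   ]]
top [448.45240701   0.         317.82121205] [[ 4.000e-03 -9.830e-01  1.830e-01  3.960e-01]
 [-1.000e+00 -5.000e-03 -0.000e+00 -9.700e-02]
 [ 1.000e-03 -1.830e-01 -9.830e-01  1.118e+00]
 [ 0.000e+00  0.000e+00  0.000e+00  1.000e+00]]
side [439.2337903   0.        315.9153422] [[ 0.978 -0.129  0.162  0.449]
 [-0.206 -0.571  0.794 -0.744]
 [-0.01  -0.811 -0.585  0.608]
 [ 0.     0.     0.     1.   ]]
```

View pics/top1.png

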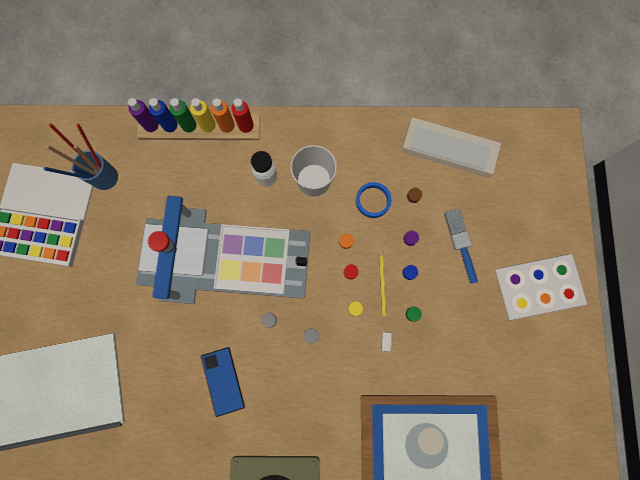

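View pics/side1.png

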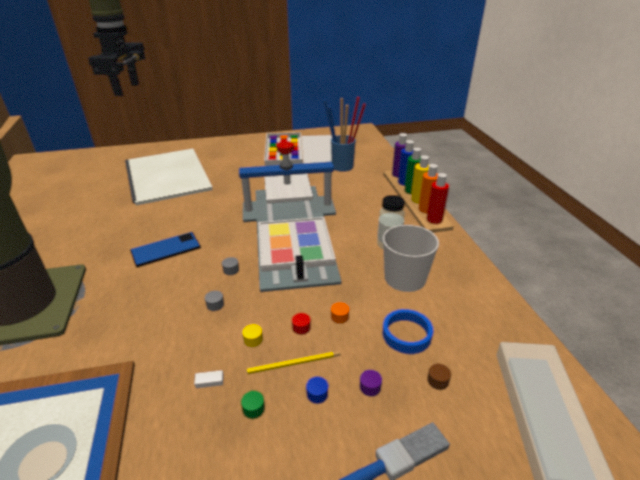

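Top view: orange (346,241), red (351,271), yellow (356,309), violet (411,238), blue (410,272), green (413,314). Look-alikes to leave alone are brown (414,195), greys (268,320) and (311,336), and the toy palette at (540,285). All six cakes are present. The tray squares are at (230–275, 243–272), the grip at (301,262) and the cap at (158,241).

```bash
cat >> h.py <<'E'
HUE={'red':(174,6),'orange':(7,17),'yellow':(20,34),'green':(45,85),'blue':(100,124),'violet':(125,160)}
def comps(s,lo,hi,smin,smax,amin=60,box=None):
    """coloured components with height in lo..hi : name,pix,area,xy"""
    P=cloud(s);h=cv2.cvtColor(s['frame'],cv2.COLOR_RGB2HSV);out=[]
    ok=(P[...,2]>lo)&(P[...,2]<hi)&(s['z_map']>0)&(h[...,1]>smin)&(h[...,1]<=smax)&(h[...,2]>50)
    if box: ok&=(P[...,0]>box[0])&(P[...,0]<box[1])&(P[...,1]>box[2])&(P[...,1]<box[3])
    for n,(a,b) in HUE.items():
        H=h[...,0];m=ok&(((H>=a)|(H<=b)) if a>b else ((H>=a)&(H<=b)))
        k,l,st_,c=cv2.connectedComponentsWithStats(m.astype(np.uint8))
        for i in range(1,k):
            if st_[i,4]>=amin:
                p=P[l==i];out.append((n,c[i].round(0),st_[i,4],((p.min(0)+p.max(0))/2).round(4),np.median(p,0).round(4),int(np.median(h[...,1][l==i]))))
    return out
E
python3 - <<'E'
from h import *
s=snap('top')
print('cakes')
for c in comps(s,.016,.035,120,255,25,(.2,.75,-.45,-.1)):print(*c)
print('tray')
for c in comps(s,.015,.035,40,200,60,(.2,.75,-.1,.35)):print(*c)
print('cap')
for c in comps(s,.15,.21,120,255,40,(.2,.75,.0,.6)):print(*c)
P=cloud(s);g=s['frame'].max(2)
m=(P[...,2]>.055)&(P[...,2]<.08)&(g<70)&(P[...,1]<.05)&(P[...,1]>-.12)&(P[...,0]>.3)&(P[...,0]<.6)
print('grip',m.sum(),P[m].min(0),P[m].max(0),P[m].mean(0))
E
```

```text
cakes
red [351. 271.] 161 [ 0.5338 -0.1774  0.0248] [ 0.5338 -0.1783  0.0239] 207
orange [414. 194.] 159 [ 0.7322 -0.3411  0.0228] [ 0.731  -0.3409  0.0239] 168
orange [346. 240.] 165 [ 0.6104 -0.1656  0.0232] [ 0.6105 -0.1667  0.0244] 206
yellow [355. 308.] 177 [ 0.4439 -0.1874  0.0253] [ 0.4438 -0.1874  0.0242] 179
green [413. 314.] 172 [ 0.4314 -0.3279  0.0233] [ 0.4302 -0.3276  0.0241] 175
blue [373. 203.] 274 [ 0.7118 -0.236   0.0228] [ 0.7035 -0.2356  0.0241] 197
blue [410. 272.] 164 [ 0.5333 -0.3238  0.022 ] [ 0.5321 -0.3234  0.0237] 208
violet [411. 237.] 157 [ 0.6188 -0.3291  0.0229] [ 0.6191 -0.3289  0.024 ] 178
tray
red [271. 273.] 395 [0.5278 0.0163 0.0278] [0.5276 0.017  0.027 ] 116
orange [250. 271.] 392 [0.5324 0.0678 0.0272] [0.532  0.0687 0.027 ] 123
yellow [229. 270.] 391 [0.5348 0.1196 0.0272] [0.5349 0.1201 0.0269] 110
green [274. 247.] 355 [0.5911 0.0116 0.0262] [0.5918 0.0116 0.027 ] 71
blue [253. 246.] 354 [0.596  0.0634 0.0267] [0.5951 0.0633 0.0269] 91
violet [232. 244.] 341 [0.5982 0.1151 0.0254] [0.5991 0.115  0.0273] 68
cap
red [158. 241.] 341 [0.5762 0.2427 0.1805] [0.5755 0.2415 0.1852] 192
blue [ 53. 170.] 41 [0.7343 0.4854 0.1797] [0.7335 0.485  0.1805] 192
grip 71 [ 0.54567201 -0.06674793  0.05826451] [ 0.56122927 -0.04513808  0.07400855] [ 0.55344643 -0.05630321  0.06866506]
```

Request:
move_arm([
  [-40,-45,0,0,0,7.7,0.3],
  [-79,-90,0,0,0,15.4,0.4],
  [-119,-135,0,0,0,23.1,0.4],
  [-159,-180,0,0,0,30.8,0.4],
  [-198,-225,0,0,0,38.5,0.4],
], newtons=15)

```text
clock: 0.78
tool_pos: [0.3073, 0.3225, 0.2388]
eef_rot: [0.468, 0.884, 0.0, 0.0]
contact_force: [0.7, 0.2, -0.4]
opening: 0.599
finger_force: 0.0
```

```bash
cat >> h.py <<'E'
def to(x,y,z=None,yaw=-4.2):
    """shift (mm, tool axes) and turn about tool z (deg) to a world TCP target"""
    s=r.get_state();M=R.from_quat(s['eef_rot']).as_matrix();p=s['tool_pos']
    d=M.T@(np.array([x,y,p[2] if z is None else z])-p)*1000
    ya=np.degrees(np.arctan2(M[1,1],M[0,1]));print('shift',d.round(1),'turn',round(ya-yaw,1),'tilt',M[:2,2].round(4))
E
python3 -c "
from h import *
st();to(.534,-.178,.12)"
```

```text
0.78 [0.3073 0.3225 0.2388] [0.468 0.884 0.    0.   ] [ 0.7  0.2 -0.4] 0.599 0.0 [-0.89  0.46 -0.04  2.09  0.03  0.59 -0.35]
shift [-541.4  -93.7  118.8] turn 38.4 tilt [0.0004 0.0002]
```

Request:
move_arm([
  [-60,-10,0,0,0,7.7,0.4],
  [-120,-20,0,0,0,15.4,0.4],
  [-180,-30,0,0,0,23.1,0.4],
  [-240,-41,0,0,0,30.8,0.45],
  [-300,-52,0,0,0,38.4,0.45],
])

```text
clock: 1.4
tool_pos: [0.4341, 0.0458, 0.2388]
eef_rot: [0.732, 0.681, 0.0, -0.0]
contact_force: [1.3, 0.2, 0.2]
opening: 0.552
finger_force: 0.0
```

```bash
python3 -c "
from h import *
st();to(.534,-.178,.1)"
```

```text
1.4 [0.4341 0.0458 0.2388] [ 0.732  0.681  0.    -0.   ] [1.3 0.2 0.2] 0.552 0.0 [-0.29  0.46  0.12  2.12 -0.09  0.57 -0.18]
shift [-216.   116.   138.7] turn 0.0 tilt [0.0004 0.0004]
```

Request:
move_arm([
  [-50,27,0,0,0,0,0.45],
  [-100,54,10,0,0,0,0.45],
  [-150,81,30,0,0,0,0.45],
  [-200,107,60,0,0,0,0.45],
  [-216,116,100,0,0,0,0.45],
])

```text
clock: 2.02
tool_pos: [0.5358, -0.1807, 0.1383]
eef_rot: [0.733, 0.68, 0.0, 0.002]
contact_force: [0.4, 0.2, 0.5]
opening: 0.548
finger_force: 0.0
```

```bash
python3 -c "
from h import *
st();to(.534,-.178,.004)
s=snap('wrist','w1.png')
for c in comps(s,.016,.035,120,255,25):print(*c)"
```

```text
2.02 [ 0.5358 -0.1807  0.1383] [0.733 0.68  0.    0.002] [0.4 0.2 0.5] 0.548 0.0 [ 0.21  0.75  0.06  1.85 -0.07  0.54  0.24]
shift [  3.   -2.6 134.2] turn -0.0 tilt [ 0.0037 -0.003 ]
red [316. 227.] 2384 [ 0.5341 -0.1772  0.0218] [ 0.5343 -0.176   0.0247] 213
orange [435. 201.] 2591 [ 0.6107 -0.1656  0.0216] [ 0.6102 -0.1646  0.0247] 204
yellow [181. 251.] 2415 [ 0.4441 -0.1872  0.0219] [ 0.4453 -0.1859  0.0246] 171
green [210. 437.] 319 [ 0.441  -0.3318  0.0246] [ 0.4428 -0.3335  0.0247] 179
blue [569. 260.] 2849 [ 0.7116 -0.2244  0.0215] [ 0.6918 -0.2057  0.0243] 205
blue [627. 324.] 687 [ 0.7433 -0.2594  0.0212] [ 0.7449 -0.2637  0.0226] 205
blue [330. 427.] 730 [ 0.5334 -0.3318  0.025 ] [ 0.5328 -0.3305  0.0248] 219
violet [429. 426.] 97 [ 0.6066 -0.3357  0.0244] [ 0.6064 -0.3351  0.0247] 192
```

View pics/w1.png

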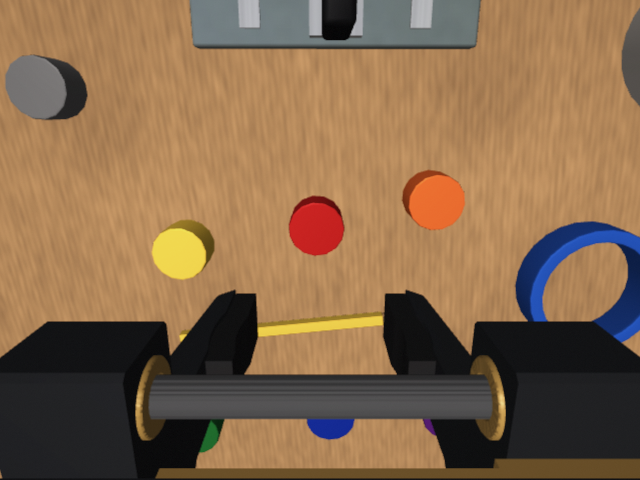

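The close crop shows the red cake at (316,227), with yellow (181,251) and orange (435,201) either side of it. The choice is confirmed.

Request:
move_arm([
  [1,0,55,0,0,0,0.45],
  [1,0,105,0,0,0,0.45],
  [1,0,134,0,0,0,0.45],
  [1,0,134,0,0,0,0.45],
  [1,0,134,0,0,0,0.8],
], newtons=15)

```text
clock: 2.7
tool_pos: [0.5345, -0.1745, 0.0053]
eef_rot: [0.731, 0.682, 0.0, -0.0]
contact_force: [-0.1, 0.0, 0.5]
opening: 0.456
finger_force: 0.0
```

Request:
move_arm([
  [0,0,0,0,0,0,0.8],
  [0,0,0,0,0,0,0.8],
  [0,0,-30,0,0,0,0.8],
  [0,0,-85,0,0,0,0.8],
  [0,0,-125,0,0,0,0.8],
])

```text
clock: 3.32
tool_pos: [0.5346, -0.1751, 0.132]
eef_rot: [0.731, 0.682, 0.0, 0.001]
contact_force: [0.4, 0.4, -1.0]
opening: 0.403
finger_force: 15.0
```

```bash
python3 -c "
from h import *
st();to(.5278,.0165,.030)"
```

```text
3.33 [ 0.5346 -0.1751  0.132 ] [0.731 0.682 0.    0.001] [ 0.4  0.4 -1. ] 0.403 14.999752789735794 [ 0.2   0.76  0.06  1.86 -0.08  0.52  0.24]
shift [190.7 -20.2 101.9] turn 0.2 tilt [ 0.0015 -0.0003]
```

Request:
move_arm([
  [60,-6,0,0,0,0,0.8],
  [120,-12,0,0,0,0,0.8],
  [175,-19,0,0,0,0,0.8],
  [193,-20,20,0,0,0,0.8],
  [193,-20,65,0,0,0,0.8],
])

```text
clock: 3.95
tool_pos: [0.5296, 0.0222, 0.0658]
eef_rot: [0.73, 0.684, 0.003, 0.001]
contact_force: [-0.4, -0.8, -1.5]
opening: 0.401
finger_force: 15.0
```

```bash
python3 -c "
from h import *
st();to(.5282,.019,.031)"
```

```text
3.95 [0.5296 0.0222 0.0658] [0.73  0.684 0.003 0.001] [-0.4 -0.8 -1.5] 0.401 14.999892879277468 [-0.17  0.85  0.07  1.99 -0.17  0.3  -0.02]
shift [-3.4 -1.4 34.8] turn 0.5 tilt [0.0056 0.0021]
```

Request:
move_arm([
  [0,0,10,0,0,0,0.8],
  [0,0,20,0,0,0,0.8],
  [0,0,30,0,0,0,0.8],
  [0,0,33,0,0,0,0.8],
  [0,0,33,0,0,0,0.8],
])

```text
clock: 4.58
tool_pos: [0.5279, 0.0188, 0.032]
eef_rot: [0.731, 0.682, 0.0, 0.0]
contact_force: [-0.4, 0.9, -0.0]
opening: 0.403
finger_force: 15.0
```

```bash
python3 -c "
from h import *
st();to(.5282,.019,.031)"
```

```text
4.58 [0.5279 0.0188 0.032 ] [0.731 0.682 0.    0.   ] [-0.4  0.9 -0. ] 0.403 14.999703979119658 [-0.15  0.91  0.05  2.   -0.18  0.24 -0.02]
shift [0.2 0.3 1. ] turn 0.2 tilt [0.0005 0.0001]
```

Request:
move_arm([
  [0,0,1,0,0,0,0.45],
  [0,0,1,0,0,0,0.45],
  [0,0,-15,0,0,0,0.45],
  [0,0,-60,0,0,0,0.45],
  [0,0,-105,0,0,0,0.45],
])

```text
clock: 5.2
tool_pos: [0.5275, 0.0189, 0.1387]
eef_rot: [0.731, 0.682, 0.0, -0.0]
contact_force: [0.5, 0.4, -0.0]
opening: 0.551
finger_force: 0.0
```

Request:
move_arm([
  [-60,30,0,0,0,0,0.45],
  [-115,60,0,0,0,0,0.45],
  [-165,90,0,0,0,0,0.45],
  [-178,96,0,0,0,0,0.45],
  [-178,96,20,0,0,0,0.45],
])

```text
clock: 5.82
tool_pos: [0.6124, -0.1675, 0.1187]
eef_rot: [0.732, 0.681, 0.001, 0.002]
contact_force: [-0.3, 1.1, 0.3]
opening: 0.554
finger_force: 0.0
```

```bash
cat >> h.py <<'E'
def look():
    s=snap('top')
    for c in comps(s,.012,.06,150,255,25,(.2,.75,-.45,.3)):
        if c[2]<260 : print(c[0],c[1],c[2],c[3],c[5])
    return s
E
python3 -c "
from h import *
st();to(.6105,-.1656,.005);look()"
```

```text
5.83 [ 0.6124 -0.1675  0.1187] [0.732 0.681 0.001 0.002] [-0.3  1.1  0.3] 0.554 0.0 [ 0.15  0.85  0.08  1.64 -0.09  0.64  0.21]
shift [  1.9  -2.5 113.7] turn 0.1 tilt [ 0.0042 -0.0017]
orange [414. 195.] 154 [ 0.7306 -0.342   0.0217] 166
yellow [359. 309.] 51 [ 0.4415 -0.1982  0.0249] 176
green [413. 314.] 163 [ 0.4313 -0.328   0.0222] 173
blue [410. 272.] 163 [ 0.5327 -0.3241  0.0211] 206
violet [411. 238.] 151 [ 0.6186 -0.3292  0.0207] 175
```

Request:
move_arm([
  [0,0,50,0,0,0,0.45],
  [0,0,95,0,0,0,0.45],
  [0,0,114,0,0,0,0.45],
  [0,0,114,0,0,0,0.6],
  [0,0,114,0,0,0,0.8],
])

```text
clock: 6.5
tool_pos: [0.6118, -0.165, 0.0039]
eef_rot: [0.731, 0.682, 0.0, 0.001]
contact_force: [1.0, 0.5, -0.5]
opening: 0.405
finger_force: 15.0
```

Request:
move_arm([
  [0,0,0,0,0,0,0.8],
  [0,0,0,0,0,0,0.8],
  [0,0,-30,0,0,0,0.8],
  [0,0,-85,0,0,0,0.8],
  [0,0,-125,0,0,0,0.8],
])

```text
clock: 7.12
tool_pos: [0.6116, -0.1655, 0.1299]
eef_rot: [0.731, 0.682, 0.0, 0.001]
contact_force: [-0.1, -0.7, -1.4]
opening: 0.404
finger_force: 15.0
```

```bash
python3 -c "
from h import *
st();to(.532,.068,.031);look()"
```

```text
7.12 [ 0.6116 -0.1655  0.1299] [0.731 0.682 0.    0.001] [-0.1 -0.7 -1.4] 0.404 14.999388176947832 [ 0.15  0.84  0.08  1.64 -0.09  0.67  0.21]
shift [227.5 -95.7  98.7] turn 0.2 tilt [ 0.0016 -0.0004]
orange [414. 195.] 151 [ 0.7308 -0.3413  0.0226] 166
yellow [359. 309.] 66 [ 0.4427 -0.1968  0.0243] 176
green [413. 314.] 162 [ 0.4313 -0.3278  0.0226] 173
blue [410. 272.] 164 [ 0.5325 -0.3239  0.0205] 206
violet [411. 238.] 153 [ 0.6188 -0.3291  0.0215] 175
```

Request:
move_arm([
  [55,-23,0,0,0,0,0.8],
  [110,-46,0,0,0,0,0.8],
  [165,-70,0,0,0,0,0.8],
  [215,-91,0,0,0,0,0.8],
  [228,-96,25,0,0,0,0.8],
])

```text
clock: 7.8
tool_pos: [0.5309, 0.0741, 0.1037]
eef_rot: [0.729, 0.685, 0.002, -0.0]
contact_force: [0.8, -1.0, -0.5]
opening: 0.402
finger_force: 15.0
```

Request:
move_arm([
  [0,0,25,0,0,0,0.8],
  [0,0,50,0,0,0,0.8],
  [0,0,65,0,0,0,0.8],
  [0,0,73,0,0,0,0.8],
  [0,0,73,0,0,0,0.8],
])

```text
clock: 8.43
tool_pos: [0.5313, 0.0687, 0.0298]
eef_rot: [0.731, 0.682, 0.0, 0.0]
contact_force: [0.3, 0.2, 0.3]
opening: 0.401
finger_force: 15.0
```

```bash
python3 -c "
from h import *
st();to(.532,.068,.031)"
```

```text
8.43 [0.5313 0.0687 0.0298] [0.731 0.682 0.    0.   ] [0.3 0.2 0.3] 0.401 14.999361103400588 [-0.25  0.92  0.06  1.97 -0.2   0.25 -0.09]
shift [-0.7  0.7 -1.2] turn 0.2 tilt [0.0004 0.0002]
```

Request:
move_arm([
  [0,0,0,0,0,0,0.45],
  [0,0,0,0,0,0,0.45],
  [0,0,-15,0,0,0,0.45],
  [0,0,-60,0,0,0,0.45],
  [0,0,-105,0,0,0,0.45],
])

```text
clock: 9.05
tool_pos: [0.5309, 0.0688, 0.1367]
eef_rot: [0.731, 0.682, 0.0, -0.0]
contact_force: [0.9, 0.2, -0.2]
opening: 0.55
finger_force: 0.0
```

Request:
move_arm([
  [-57,-15,0,0,0,0,0.45],
  [-114,-30,0,0,0,0,0.45],
  [-171,-45,0,0,0,0,0.45],
  [-225,-59,0,0,0,0,0.45],
  [-261,-68,10,0,0,0,0.45],
])

```text
clock: 9.68
tool_pos: [0.4445, -0.1901, 0.1262]
eef_rot: [0.732, 0.681, 0.0, 0.001]
contact_force: [1.0, -0.9, 0.1]
opening: 0.551
finger_force: 0.0
```

```bash
python3 -c "
from h import *
st();to(.4440,-.1872,.005)
s=snap('wrist')
for c in comps(s,.016,.06,120,255,200):print(*c)
"
```

```text
9.68 [ 0.4445 -0.1901  0.1262] [0.732 0.681 0.    0.001] [ 1.  -0.9  0.1] 0.551 0.0 [ 0.29  0.7   0.03  2.1  -0.05  0.34  0.29]
shift [  3.1  -1.  121.2] turn 0.1 tilt [ 0.0021 -0.002 ]
yellow [318. 233.] 2599 [ 0.4436 -0.1874  0.0215] [ 0.4438 -0.1861  0.0248] 175
green [315. 431.] 1161 [ 0.4313 -0.3333  0.0247] [ 0.4309 -0.3316  0.0248] 180
```

Request:
move_arm([
  [0,0,50,0,0,0,0.45],
  [0,0,95,0,0,0,0.45],
  [0,0,121,0,0,0,0.45],
  [0,0,121,0,0,0,0.5],
  [0,0,121,0,0,0,0.8],
])

```text
clock: 10.35
tool_pos: [0.4456, -0.187, 0.0049]
eef_rot: [0.731, 0.682, 0.0, 0.0]
contact_force: [-1.2, 0.3, -0.2]
opening: 0.408
finger_force: 0.1
```

Request:
move_arm([
  [0,0,0,0,0,0,0.8],
  [0,0,0,0,0,0,0.8],
  [0,0,-30,0,0,0,0.8],
  [0,0,-85,0,0,0,0.8],
  [0,0,-125,0,0,0,0.8],
])

```text
clock: 10.98
tool_pos: [0.4453, -0.1869, 0.1309]
eef_rot: [0.731, 0.682, 0.0, 0.001]
contact_force: [1.2, -0.1, -1.2]
opening: 0.402
finger_force: 15.0
```

```bash
python3 -c "
from h import *
st();to(.5350,.120,.031);look()"
```

```text
10.97 [ 0.4453 -0.1869  0.1309] [0.731 0.682 0.    0.001] [ 1.2 -0.1 -1.2] 0.402 14.9999815877527 [ 0.28  0.69  0.03  2.09 -0.05  0.35  0.29]
shift [312.4  68.1  99.9] turn 0.2 tilt [ 0.0013 -0.0003]
red [271. 272.] 182 [0.5275 0.015  0.0408] 200
orange [414. 195.] 154 [ 0.7305 -0.3413  0.0207] 166
orange [250. 271.] 194 [0.5314 0.0663 0.0407] 197
green [417. 313.] 51 [ 0.4313 -0.3371  0.0239] 176
blue [411. 270.] 110 [ 0.5371 -0.3235  0.0236] 208
blue [449. 409.] 234 [ 0.2106 -0.4055  0.016 ] 169
violet [411. 238.] 152 [ 0.6189 -0.3286  0.0216] 176
```

Request:
move_arm([
  [55,12,0,0,0,0,0.8],
  [112,24,0,0,0,0,0.8],
  [169,36,0,0,0,0,0.8],
  [226,48,0,0,0,0,0.8],
  [283,60,0,0,0,0,0.8],
])

```text
clock: 11.65
tool_pos: [0.5248, 0.0932, 0.1289]
eef_rot: [0.731, 0.682, 0.0, 0.0]
contact_force: [1.5, -0.9, -0.1]
opening: 0.399
finger_force: 15.0
```

Request:
move_arm([
  [25,6,0,0,0,0,0.8],
  [29,8,20,0,0,0,0.8],
  [29,8,55,0,0,0,0.8],
  [29,8,85,0,0,0,0.8],
  [29,8,98,0,0,0,0.8],
])

```text
clock: 12.28
tool_pos: [0.5334, 0.1196, 0.0296]
eef_rot: [0.731, 0.682, -0.001, -0.001]
contact_force: [-5.3, -0.2, 23.8]
opening: 0.405
finger_force: 15.0
```

```bash
python3 -c "
from h import *
st();to(.5350,.120,.031)"
```

```text
12.28 [0.5334 0.1196 0.0296] [ 0.731  0.682 -0.001 -0.001] [-5.3 -0.2 23.8] 0.405 14.996518059633672 [-0.35  0.93  0.08  1.94 -0.24  0.29 -0.14]
shift [ 0.5  1.6 -1.4] turn 0.2 tilt [-0.0028 -0.0003]
```

Request:
move_arm([
  [0,1,-2,0,0,0,0.8],
  [0,1,-2,0,0,0,0.45],
  [0,1,-2,0,0,0,0.45],
  [0,1,-30,0,0,0,0.45],
  [0,1,-90,0,0,0,0.45],
])

```text
clock: 12.9
tool_pos: [0.5343, 0.1194, 0.1204]
eef_rot: [0.731, 0.682, -0.002, -0.001]
contact_force: [1.6, 0.5, 0.2]
opening: 0.553
finger_force: 0.0
```

Request:
move_arm([
  [-50,-8,-15,0,0,0,0.45],
  [-108,-17,-15,0,0,0,0.45],
  [-167,-26,-15,0,0,0,0.45],
  [-226,-35,-15,0,0,0,0.45],
  [-285,-44,-15,0,0,0,0.45],
])

```text
clock: 13.52
tool_pos: [0.4718, -0.1635, 0.1363]
eef_rot: [0.731, 0.682, 0.0, 0.001]
contact_force: [1.1, 0.0, 0.1]
opening: 0.551
finger_force: 0.0
```

Request:
move_arm([
  [-55,-9,0,0,0,0,0.45],
  [-110,-18,0,0,0,0,0.45],
  [-160,-25,0,0,0,0,0.45],
  [-168,-26,0,0,0,0,0.45],
  [-168,-26,20,0,0,0,0.45],
])

```text
clock: 14.15
tool_pos: [0.4352, -0.3288, 0.1168]
eef_rot: [0.732, 0.682, 0.0, 0.002]
contact_force: [0.3, 0.4, -0.3]
opening: 0.553
finger_force: 0.0
```

```bash
python3 -c "
from h import *
st();to(.4310,-.3278,.005)
s=snap('wrist')
for c in comps(s,.016,.06,120,255,200):print(*c)
look()"
```

```text
14.15 [ 0.4352 -0.3288  0.1168] [0.732 0.682 0.    0.002] [ 0.3  0.4 -0.3] 0.553 0.0 [ 0.56  0.77  0.01  1.92 -0.01  0.45  0.5 ]
shift [  0.9  -4.7 111.8] turn 0.1 tilt [ 0.0032 -0.0021]
green [312. 242.] 2711 [ 0.4312 -0.3286  0.0215] [ 0.4312 -0.3275  0.0247] 176
blue [483. 223.] 2959 [ 0.5328 -0.3241  0.0215] [ 0.5316 -0.3228  0.0247] 220
violet [621. 221.] 2111 [ 0.6136 -0.3293  0.0214] [ 0.613  -0.3274  0.0246] 192
red [271. 272.] 182 [0.5275 0.0151 0.0389] 200
orange [414. 195.] 155 [ 0.7309 -0.3414  0.0226] 166
orange [250. 271.] 194 [0.5315 0.0659 0.0408] 197
yellow [229. 269.] 186 [0.5363 0.1168 0.041 ] 173
green [412. 314.] 122 [ 0.4313 -0.3233  0.0226] 172
blue [409. 272.] 143 [ 0.5326 -0.3223  0.0204] 206
blue [383. 409.] 133 [ 0.2099 -0.2537  0.0154] 171
violet [411. 238.] 152 [ 0.6187 -0.3295  0.0209] 176
```

Request:
move_arm([
  [0,-4,40,0,0,0,0.45],
  [0,-4,90,0,0,0,0.45],
  [0,-4,112,0,0,0,0.45],
  [0,-4,112,0,0,0,0.5],
  [0,-4,112,0,0,0,0.8],
])

```text
clock: 14.88
tool_pos: [0.4312, -0.3267, 0.0045]
eef_rot: [0.731, 0.683, 0.0, 0.0]
contact_force: [-0.2, 0.0, 0.0]
opening: 0.415
finger_force: 0.2
```

Request:
move_arm([
  [0,0,0,0,0,0,0.8],
  [0,0,0,0,0,0,0.8],
  [0,0,-30,0,0,0,0.8],
  [0,0,-85,0,0,0,0.8],
  [0,0,-125,0,0,0,0.8],
])

```text
clock: 15.5
tool_pos: [0.4307, -0.3274, 0.1309]
eef_rot: [0.731, 0.682, 0.0, 0.001]
contact_force: [0.9, -0.0, -0.4]
opening: 0.402
finger_force: 15.0
```

```bash
python3 -c "
from h import *
st();to(.5915,.0116,.031)"
```

```text
15.5 [ 0.4307 -0.3274  0.1309] [0.731 0.682 0.    0.001] [ 0.9 -0.  -0.4] 0.402 15.000011008232832 [ 0.56  0.74  0.01  1.92 -0.01  0.48  0.5 ]
shift [349.4 136.8  99.8] turn 0.2 tilt [ 0.0012 -0.0007]
```

Request:
move_arm([
  [50,20,0,0,0,0,0.8],
  [105,41,0,0,0,0,0.8],
  [160,63,0,0,0,0,0.8],
  [215,84,0,0,0,0,0.8],
  [270,106,0,0,0,0,0.8],
])

```text
clock: 16.12
tool_pos: [0.5554, -0.0634, 0.1291]
eef_rot: [0.731, 0.682, 0.0, 0.0]
contact_force: [0.6, -0.7, 0.2]
opening: 0.405
finger_force: 15.0
```

Request:
move_arm([
  [50,20,0,0,0,0,0.8],
  [80,31,0,0,0,0,0.8],
  [80,31,30,0,0,0,0.8],
  [80,31,65,0,0,0,0.8],
  [80,31,85,0,0,0,0.8],
])

```text
clock: 16.75
tool_pos: [0.5904, 0.0126, 0.0424]
eef_rot: [0.731, 0.682, -0.001, -0.001]
contact_force: [-0.1, -1.0, -1.2]
opening: 0.402
finger_force: 15.0
```

```bash
python3 -c "
from h import *
st();to(.5917,.0122,.031)"
```

```text
16.75 [0.5904 0.0126 0.0424] [ 0.731  0.682 -0.001 -0.001] [-0.1 -1.  -1.2] 0.402 15.00003489665687 [-0.15  0.93  0.09  1.8  -0.17  0.41 -0.01]
shift [-0.3  1.3 11.4] turn 0.2 tilt [-0.0019  0.0001]
```

Request:
move_arm([
  [0,1,8,0,0,0,0.8],
  [0,1,13,0,0,0,0.8],
  [0,1,13,0,0,0,0.8],
  [0,1,13,0,0,0,0.45],
  [0,1,13,0,0,0,0.45],
])

```text
clock: 17.38
tool_pos: [0.5928, 0.0125, 0.0314]
eef_rot: [0.731, 0.682, 0.001, 0.0]
contact_force: [0.2, 0.8, 0.8]
opening: 0.55
finger_force: 0.0
```

Request:
move_arm([
  [0,0,-15,0,0,0,0.45],
  [0,0,-60,0,0,0,0.45],
  [0,0,-105,0,0,0,0.45],
  [-50,-5,-105,0,0,0,0.45],
  [-108,-11,-105,0,0,0,0.45],
])

```text
clock: 18.0
tool_pos: [0.575, -0.0943, 0.1378]
eef_rot: [0.73, 0.684, 0.001, 0.001]
contact_force: [0.3, -1.4, -0.3]
opening: 0.549
finger_force: 0.0
```

Request:
move_arm([
  [-58,-6,0,0,0,0,0.45],
  [-116,-12,0,0,0,0,0.45],
  [-174,-17,0,0,0,0,0.45],
  [-225,-23,0,0,0,0,0.45],
  [-231,-23,15,0,0,0,0.45],
])

```text
clock: 18.62
tool_pos: [0.5335, -0.3304, 0.1228]
eef_rot: [0.734, 0.679, -0.001, 0.003]
contact_force: [-0.3, 0.1, -0.6]
opening: 0.548
finger_force: 0.0
```

```bash
python3 -c "
from h import *
st();to(.5327,-.3239,.005)
s=snap('wrist')
for c in comps(s,.016,.06,120,255,200):print(*c)
look()"
```

```text
18.62 [ 0.5335 -0.3304  0.1228] [ 0.734  0.679 -0.001  0.003] [-0.3  0.1 -0.6] 0.548 0.0 [ 0.45  0.84  0.05  1.67 -0.05  0.64  0.45]
shift [  7.1  -1.6 117.7] turn -0.2 tilt [ 0.0024 -0.0061]
orange [629. 231.] 1131 [ 0.7219 -0.3411  0.0215] [ 0.7212 -0.3386  0.0244] 177
blue [587.  74.] 3706 [ 0.6965 -0.2454  0.0218] [ 0.682  -0.2489  0.0243] 204
blue [318. 228.] 2676 [ 0.5333 -0.3237  0.0216] [ 0.5333 -0.3228  0.0248] 216
blue [337. 428.] 1232 [ 0.5428 -0.4762  0.019 ] [ 0.5334 -0.4732  0.0198] 181
violet [460. 226.] 2760 [ 0.6193 -0.3293  0.0215] [ 0.6185 -0.3281  0.0247] 191
red [271. 272.] 181 [0.5277 0.0151 0.0408] 200
orange [414. 195.] 152 [ 0.7316 -0.3415  0.022 ] 166
orange [250. 271.] 191 [0.5316 0.0672 0.0403] 197
yellow [224. 270.] 180 [0.5341 0.1297 0.0437] 172
green [275. 246.] 163 [0.5915 0.0083 0.0447] 171
blue [409. 271.] 129 [ 0.5326 -0.3214  0.0208] 206
violet [409. 237.] 96 [ 0.6189 -0.3259  0.0213] 174
```

Request:
move_arm([
  [0,0,30,0,0,0,0.45],
  [0,0,85,0,0,0,0.45],
  [0,0,116,0,0,0,0.45],
  [0,0,116,0,0,0,0.5],
  [0,0,116,0,0,0,0.8],
])

```text
clock: 19.35
tool_pos: [0.536, -0.3214, 0.0052]
eef_rot: [0.73, 0.683, 0.001, -0.0]
contact_force: [-0.3, -0.3, 0.7]
opening: 0.407
finger_force: 0.0
```

Request:
move_arm([
  [0,0,0,0,0,0,0.8],
  [0,0,0,0,0,0,0.8],
  [0,0,-30,0,0,0,0.8],
  [0,0,-85,0,0,0,0.8],
  [0,0,-125,0,0,0,0.8],
])

```text
clock: 19.98
tool_pos: [0.5354, -0.3237, 0.1321]
eef_rot: [0.731, 0.682, 0.0, 0.001]
contact_force: [-0.2, -0.7, -0.8]
opening: 0.406
finger_force: 15.0
```

```bash
python3 -c "
from h import *
st();to(.5956,.0635,.031)"
```

```text
19.98 [ 0.5354 -0.3237  0.1321] [0.731 0.682 0.    0.001] [-0.2 -0.7 -0.8] 0.406 14.999937107786536 [ 0.45  0.82  0.04  1.66 -0.05  0.66  0.45]
shift [390.5  33.1 100.9] turn 0.2 tilt [ 0.0016 -0.0008]
```

Request:
move_arm([
  [50,4,0,0,0,0,0.8],
  [107,9,0,0,0,0,0.8],
  [164,14,0,0,0,0,0.8],
  [221,19,0,0,0,0,0.8],
  [278,24,0,0,0,0,0.8],
])

```text
clock: 20.6
tool_pos: [0.5784, -0.0459, 0.1302]
eef_rot: [0.731, 0.682, 0.0, 0.0]
contact_force: [1.1, 0.2, -0.6]
opening: 0.402
finger_force: 15.0
```

Request:
move_arm([
  [50,4,0,0,0,0,0.8],
  [95,8,0,0,0,0,0.8],
  [113,9,15,0,0,0,0.8],
  [113,9,50,0,0,0,0.8],
  [113,9,80,0,0,0,0.8],
])

```text
clock: 21.22
tool_pos: [0.5943, 0.0628, 0.0481]
eef_rot: [0.732, 0.682, -0.001, 0.0]
contact_force: [0.1, -0.4, 0.4]
opening: 0.401
finger_force: 15.0
```

```bash
python3 -c "
from h import *
st();to(.5956,.0645,.031)"
```

```text
21.23 [0.5943 0.0628 0.0481] [ 0.732  0.682 -0.001  0.   ] [ 0.1 -0.4  0.4] 0.401 15.00000312924385 [-0.24  0.93  0.1   1.78 -0.19  0.44 -0.08]
shift [ 1.8  1.2 17.1] turn 0.2 tilt [-0.001  -0.0014]
```

Request:
move_arm([
  [1,1,10,0,0,0,0.8],
  [1,1,18,0,0,0,0.8],
  [1,1,19,0,0,0,0.8],
  [1,1,19,0,0,0,0.45],
  [1,1,19,0,0,0,0.45],
])

```text
clock: 21.85
tool_pos: [0.5964, 0.0654, 0.0313]
eef_rot: [0.731, 0.682, 0.001, 0.0]
contact_force: [0.5, 1.1, -0.4]
opening: 0.548
finger_force: 0.0
```

Request:
move_arm([
  [0,0,-15,0,0,0,0.45],
  [0,0,-60,0,0,0,0.45],
  [0,0,-105,0,0,0,0.45],
  [-50,6,-105,0,0,0,0.45],
  [-107,14,-105,0,0,0,0.45],
])

```text
clock: 22.48
tool_pos: [0.6036, -0.042, 0.1379]
eef_rot: [0.73, 0.683, 0.001, 0.001]
contact_force: [1.1, 0.2, -0.0]
opening: 0.549
finger_force: 0.0
```

Request:
move_arm([
  [-57,8,0,0,0,0,0.45],
  [-114,16,0,0,0,0,0.45],
  [-171,23,0,0,0,0,0.45],
  [-228,31,0,0,0,0,0.45],
  [-275,37,0,0,0,0,0.45],
])

```text
clock: 23.1
tool_pos: [0.6202, -0.3224, 0.1372]
eef_rot: [0.732, 0.682, -0.0, 0.001]
contact_force: [0.4, 0.3, 0.7]
opening: 0.548
finger_force: 0.0
```

```bash
python3 -c "
from h import *
st();to(.6190,-.3293,.005)
s=snap('wrist')
for c in comps(s,.016,.06,120,255,200):print(*c)
look()"
```

```text
23.1 [ 0.6202 -0.3224  0.1372] [ 0.732  0.682 -0.     0.001] [0.4 0.3 0.7] 0.548 0.0 [ 0.38  0.91  0.07  1.41 -0.08  0.83  0.4 ]
shift [ -6.7  -0.8 132.2] turn 0.1 tilt [ 0.001  -0.0015]
orange [492. 248.] 2446 [ 0.7319 -0.3412  0.0215] [ 0.731  -0.3395  0.0247] 176
blue [482.  75.] 7855 [ 0.7187 -0.2377  0.0216] [ 0.724  -0.2329  0.0245] 202
blue [237. 428.] 1078 [ 0.5528 -0.4749  0.019 ] [ 0.5447 -0.4709  0.0198] 181
violet [320. 243.] 2313 [ 0.6196 -0.3291  0.0215] [ 0.6198 -0.328   0.0247] 188
red [271. 272.] 182 [0.5277 0.0148 0.0401] 200
orange [412. 194.] 93 [ 0.7308 -0.3374  0.0213] 166
orange [250. 271.] 190 [0.5314 0.0672 0.0413] 196
yellow [224. 270.] 180 [0.5336 0.1296 0.0419] 172
green [274. 246.] 162 [0.5916 0.0082 0.0437] 170
blue [253. 244.] 176 [0.5959 0.0605 0.0416] 199
blue [448. 409.] 256 [ 0.2105 -0.4008  0.0157] 169
violet [409. 238.] 102 [ 0.6189 -0.3246  0.0207] 175
```

Request:
move_arm([
  [-8,0,30,0,0,0,0.45],
  [-8,0,85,0,0,0,0.45],
  [-8,0,125,0,0,0,0.45],
  [-8,0,132,0,0,0,0.5],
  [-8,0,132,0,0,0,0.8],
])

```text
clock: 23.82
tool_pos: [0.6208, -0.3272, 0.005]
eef_rot: [0.731, 0.682, 0.0, 0.001]
contact_force: [-0.1, 0.3, 0.6]
opening: 0.412
finger_force: 0.0
```

Request:
move_arm([
  [0,0,0,0,0,0,0.8],
  [0,0,0,0,0,0,0.8],
  [0,0,-30,0,0,0,0.8],
  [0,0,-85,0,0,0,0.8],
  [0,0,-125,0,0,0,0.8],
])

```text
clock: 24.45
tool_pos: [0.6208, -0.3278, 0.132]
eef_rot: [0.731, 0.682, 0.001, 0.002]
contact_force: [0.7, -0.3, -0.5]
opening: 0.404
finger_force: 15.0
```

```bash
python3 -c "
from h import *
st();to(.5988,.116,.031)"
```

```text
24.45 [ 0.6208 -0.3278  0.132 ] [0.731 0.682 0.001 0.002] [ 0.7 -0.3 -0.5] 0.404 14.999747537076473 [ 0.39  0.91  0.07  1.4  -0.08  0.82  0.41]
shift [441.4 -53.  100.3] turn 0.2 tilt [ 0.003  -0.0015]
```

Request:
move_arm([
  [50,-6,0,0,0,0,0.8],
  [107,-13,0,0,0,0,0.8],
  [164,-20,0,0,0,0,0.8],
  [221,-27,0,0,0,0,0.8],
  [278,-34,0,0,0,0,0.8],
])

```text
clock: 25.08
tool_pos: [0.6055, -0.0458, 0.1298]
eef_rot: [0.731, 0.682, 0.001, 0.001]
contact_force: [1.2, -0.1, 0.3]
opening: 0.402
finger_force: 15.0
```

Request:
move_arm([
  [55,-6,0,0,0,0,0.8],
  [110,-13,0,0,0,0,0.8],
  [155,-18,0,0,0,0,0.8],
  [164,-19,15,0,0,0,0.8],
  [164,-19,50,0,0,0,0.8],
])

```text
clock: 25.7
tool_pos: [0.5993, 0.1184, 0.0799]
eef_rot: [0.731, 0.683, 0.002, 0.001]
contact_force: [-0.0, -0.7, -0.7]
opening: 0.406
finger_force: 15.0
```

Request:
move_arm([
  [0,0,0,0,0,0,0.8],
  [0,0,15,0,0,0,0.8],
  [0,0,30,0,0,0,0.8],
  [0,0,40,0,0,0,0.8],
  [0,0,40,0,0,0,0.8],
])

```text
clock: 26.32
tool_pos: [0.597, 0.1172, 0.0379]
eef_rot: [0.731, 0.682, -0.001, -0.0]
contact_force: [0.1, -0.9, -0.1]
opening: 0.404
finger_force: 15.0
```

```bash
python3 -c "
from h import *
st();to(.5990,.117,.031)"
```

```text
26.32 [0.597  0.1172 0.0379] [ 0.731  0.682 -0.001 -0.   ] [ 0.1 -0.9 -0.1] 0.404 14.9998595751822 [-0.33  0.96  0.11  1.75 -0.21  0.45 -0.15]
shift [-0.   2.   6.9] turn 0.2 tilt [-0.0016 -0.0002]
```

Request:
move_arm([
  [0,2,5,0,0,0,0.8],
  [0,2,7,0,0,0,0.8],
  [0,2,7,0,0,0,0.8],
  [0,2,7,0,0,0,0.45],
  [0,2,7,0,0,0,0.45],
])

```text
clock: 26.95
tool_pos: [0.5997, 0.1172, 0.0319]
eef_rot: [0.731, 0.682, 0.0, 0.0]
contact_force: [-0.2, -0.3, -0.7]
opening: 0.551
finger_force: 0.0
```

Request:
move_arm([
  [0,0,-15,0,0,0,0.45],
  [0,0,-50,0,0,0,0.45],
  [5,-35,-60,0,0,0,0.45],
  [10,-65,-60,0,0,0,0.45],
  [10,-65,-60,0,0,0,0.45],
])

```text
clock: 27.58
tool_pos: [0.5333, 0.1327, 0.0929]
eef_rot: [0.73, 0.683, -0.0, -0.001]
contact_force: [0.2, 0.1, 0.0]
opening: 0.55
finger_force: 0.0
```

```bash
python3 -c "
from h import *
st();to(.535,.132,.031);look()
s=snap('wrist')
for c in comps(s,.04,.06,120,255,200):print(*c)
print('squares')
for c in comps(s,.02,.032,40,160,300):print(*c)"
```

```text
27.57 [0.5333 0.1327 0.0929] [ 0.73   0.683 -0.    -0.001] [0.2 0.1 0. ] 0.55 0.0 [-0.4   0.82  0.12  1.92 -0.22  0.42 -0.18]
shift [-0.6  1.8 61.9] turn 0.4 tilt [-0.0018  0.0008]
red [271. 272.] 182 [0.5272 0.0151 0.0407] 200
orange [414. 195.] 152 [ 0.7304 -0.3416  0.0209] 166
orange [250. 271.] 191 [0.5316 0.0673 0.0416] 197
yellow [226. 270.] 123 [0.5337 0.1239 0.0419] 173
green [275. 246.] 161 [0.5916 0.0083 0.0419] 171
blue [253. 244.] 175 [0.5957 0.0603 0.0425] 199
violet [233. 243.] 120 [0.5988 0.1081 0.0453] 165
red [321. 451.] 2004 [0.5283 0.0249 0.0461] [0.5289 0.0276 0.0502] 218
orange [321. 364.] 1133 [0.5318 0.0796 0.0462] [0.5326 0.082  0.0491] 213
yellow [317. 272.] 4300 [0.5341 0.1318 0.0463] [0.5341 0.1338 0.0507] 183
green [427. 458.] 664 [0.5865 0.0207 0.0504] [0.5877 0.0196 0.0507] 182
violet [455. 294.] 3299 [0.5995 0.115  0.0464] [0.6005 0.1185 0.0507] 194
squares
red [287. 439.] 576 [0.5108 0.0141 0.0275] [0.5067 0.0192 0.0274] 148
red [353. 437.] 528 [0.5452 0.0117 0.0283] [0.5483 0.0177 0.0274] 148
orange [321. 342.] 2300 [0.5322 0.0777 0.0274] [0.533  0.085  0.0274] 154
yellow [327. 286.] 3148 [0.5351 0.1219 0.0284] [0.5455 0.1102 0.0274] 137
green [395. 441.] 872 [0.5795 0.0094 0.0284] [0.5728 0.0121 0.0274] 89
violet [437. 254.] 2489 [0.5998 0.1254 0.0285] [0.5951 0.1323 0.0274] 91
```

Request:
move_arm([
  [0,1,25,0,0,0,0.45],
  [0,1,50,0,0,0,0.45],
  [0,1,61,0,0,0,0.45],
  [0,1,61,0,0,0,0.5],
  [0,1,61,0,0,0,0.8],
])

```text
clock: 28.3
tool_pos: [0.5372, 0.1316, 0.0314]
eef_rot: [0.731, 0.682, 0.001, 0.0]
contact_force: [-0.3, 0.1, 0.5]
opening: 0.413
finger_force: 0.0
```

Request:
move_arm([
  [0,0,0,0,0,0,0.8],
  [0,0,0,0,0,0,0.8],
  [0,0,-4,0,0,0,0.8],
  [-6,0,-4,0,0,0,0.8],
  [-12,0,-4,0,0,0,0.8],
])

```text
clock: 28.92
tool_pos: [0.5356, 0.119, 0.0348]
eef_rot: [0.731, 0.682, -0.0, 0.0]
contact_force: [0.5, -0.9, -0.5]
opening: 0.403
finger_force: 15.0
```

Request:
move_arm([
  [0,0,0,0,0,0,0.8],
  [0,0,3,0,0,0,0.8],
  [0,0,3,0,0,0,0.8],
  [0,0,3,0,0,0,0.45],
  [0,0,3,0,0,0,0.45],
])

```text
clock: 29.55
tool_pos: [0.5356, 0.1198, 0.0317]
eef_rot: [0.731, 0.682, 0.0, -0.0]
contact_force: [0.5, -0.6, 0.6]
opening: 0.551
finger_force: 0.0
```

Request:
move_arm([
  [0,0,-15,0,0,0,0.45],
  [0,0,-60,0,0,0,0.45],
  [0,0,-105,0,0,0,0.45],
  [-50,4,-105,0,0,0,0.45],
  [-100,8,-105,0,0,0,0.45],
])

```text
clock: 30.18
tool_pos: [0.5374, 0.0189, 0.1386]
eef_rot: [0.73, 0.683, 0.001, 0.001]
contact_force: [0.2, -0.7, 0.7]
opening: 0.551
finger_force: 0.0
```

Request:
move_arm([
  [-40,3,0,0,0,0,0.5],
  [-80,6,0,0,0,0,0.5],
  [-120,8,0,0,0,0,0.5],
  [-130,8,0,0,0,0,0.5],
  [-130,8,0,0,0,0,0.5],
])

```text
clock: 30.8
tool_pos: [0.5357, -0.1108, 0.1372]
eef_rot: [0.731, 0.682, 0.0, -0.0]
contact_force: [-0.6, 0.7, 0.6]
opening: 0.5
finger_force: 0.0
```

```bash
python3 -c "
from h import *
st();look()
s=snap('wrist')
for c in comps(s,.04,.06,120,255,200):print(*c)
print('squares')
for c in comps(s,.02,.032,40,160,300):print(*c)
P=cloud(s);g=s['frame'].max(2)
m=(P[...,2]>.066)&(P[...,2]<.08)&(P[...,1]<.0)&(P[...,1]>-.12)&(P[...,0]>.5)&(P[...,0]<.6)
print('grip',m.sum(),P[m].min(0),P[m].max(0),P[m].mean(0))
to(.554,-.056,.039)"
```

```text
30.8 [ 0.5357 -0.1108  0.1372] [ 0.731  0.682  0.    -0.   ] [-0.6  0.7  0.6] 0.5 0.0 [ 0.07  0.74  0.08  1.9  -0.11  0.5   0.16]
orange [414. 195.] 154 [ 0.7311 -0.341   0.0216] 165
orange [249. 270.] 151 [0.5317 0.0682 0.0466] 196
yellow [229. 269.] 181 [0.535  0.1186 0.04  ] 172
green [274. 246.] 160 [0.5917 0.0082 0.0444] 171
blue [254. 244.] 173 [0.5958 0.0602 0.0406] 199
violet [232. 243.] 161 [0.5983 0.1127 0.0436] 165
red [288.  21.] 2947 [0.5282 0.0095 0.047 ] [0.5278 0.0104 0.0507] 200
green [416.  22.] 2990 [0.5924 0.0047 0.0467] [0.5918 0.0059 0.0508] 169
squares
red [291.  42.] 2445 [0.5268 0.0092 0.028 ] [0.5288 0.0011 0.0274] 121
green [393.  43.] 2155 [0.5903 0.0046 0.0286] [ 0.5767 -0.0042  0.0275] 78
grip 1600 [ 0.54609044 -0.06826825  0.06603875] [ 0.56276881 -0.04182715  0.07203808] [ 0.55431986 -0.05465901  0.0693968 ]
shift [53.7 14.5 98. ] turn 0.4 tilt [0.0002 0.0015]
```

Request:
move_arm([
  [40,11,0,0,0,0,0.5],
  [56,15,20,0,0,0,0.5],
  [56,15,60,0,0,0,0.5],
  [56,15,90,0,0,0,0.5],
  [56,15,97,0,0,0,0.5],
])

```text
clock: 31.52
tool_pos: [0.5523, -0.0552, 0.037]
eef_rot: [0.731, 0.683, -0.002, -0.002]
contact_force: [0.0, 0.1, 0.4]
opening: 0.496
finger_force: 0.0
```

Request:
move_arm([
  [0,0,0,0,0,0,0.6],
  [0,0,0,0,0,0,0.75],
  [0,0,0,0,0,0,0.95],
  [0,0,0,0,0,0,0.95],
  [0,0,0,0,0,0,0.95],
], newtons=25)

```text
clock: 32.15
tool_pos: [0.5543, -0.0562, 0.0406]
eef_rot: [0.731, 0.682, 0.0, -0.0]
contact_force: [-2.3, 0.0, 6.7]
opening: 0.182
finger_force: 25.0
```

```bash
python3 -c "
from h import *
st();to(.567,.1203,.040)
s=snap('side','s2.png')
for c in comps(s,.035,.06,130,255,30,(.45,.7,-.1,.2)):print(*c)"
```

```text
32.15 [ 0.5543 -0.0562  0.0406] [ 0.731  0.682  0.    -0.   ] [-2.3  0.   6.7] 0.182 24.997235722839832 [-0.02  0.91  0.06  1.91 -0.15  0.33  0.09]
shift [176.9   0.4   0.6] turn 0.2 tilt [-0.0001  0.0002]
red [278. 254.] 74 [0.5208 0.0063 0.0434] [0.518  0.0016 0.0422] 243
```

View pics/s2.png

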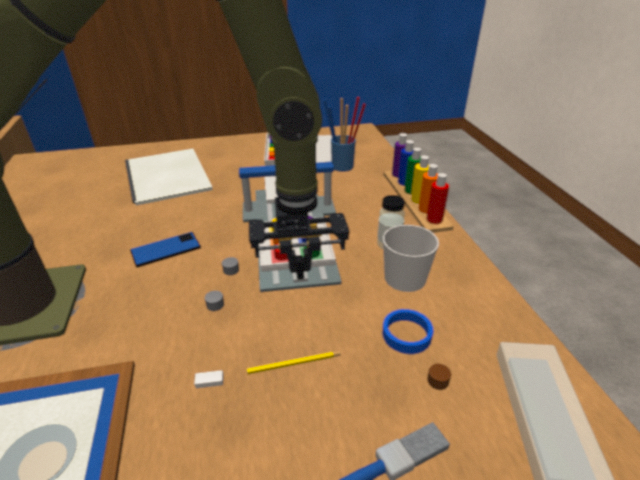

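The gripper is holding the tray block at (300,262), and everything else is undisturbed. I'll push gently.

Request:
move_arm([
  [5,0,0,0,0,0,0.95],
  [16,0,0,0,0,0,0.95],
  [29,0,0,0,0,0,0.95],
  [42,0,0,0,0,0,0.95],
  [55,0,0,0,0,0,0.95],
])

```text
clock: 32.83
tool_pos: [0.5583, -0.002, 0.0406]
eef_rot: [0.732, 0.682, -0.0, 0.001]
contact_force: [-0.9, -2.7, 5.7]
opening: 0.181
finger_force: 25.0
```

Request:
move_arm([
  [13,0,0,0,0,0,0.95],
  [26,0,0,0,0,0,0.95],
  [39,0,0,0,0,0,0.95],
  [52,0,0,0,0,0,0.95],
  [65,0,0,0,0,0,0.95],
])

```text
clock: 33.45
tool_pos: [0.5632, 0.063, 0.0406]
eef_rot: [0.732, 0.682, 0.0, 0.001]
contact_force: [-1.1, -1.3, 4.7]
opening: 0.182
finger_force: 25.0
```

Request:
move_arm([
  [13,0,0,0,0,0,0.95],
  [26,0,0,0,0,0,0.95],
  [37,0,0,0,0,0,0.95],
  [44,0,0,0,0,0,0.95],
  [48,0,0,0,0,0,0.95],
])

```text
clock: 34.08
tool_pos: [0.5668, 0.1115, 0.0406]
eef_rot: [0.731, 0.682, 0.001, 0.001]
contact_force: [-0.9, -1.0, 5.2]
opening: 0.177
finger_force: 25.0
```

```bash
python3 -c "
from h import *
st();to(.567,.1203,.040)"
```

```text
34.08 [0.5668 0.1115 0.0406] [0.731 0.682 0.001 0.001] [-0.9 -1.   5.2] 0.177 25.006976458244026 [-0.34  0.93  0.11  1.85 -0.24  0.38 -0.11]
shift [ 8.8 -0.4  0.6] turn 0.2 tilt [ 0.0017 -0.0001]
```

Request:
move_arm([
  [3,0,0,0,0,0,0.95],
  [6,0,0,0,0,0,0.95],
  [9,0,0,0,0,0,0.95],
  [12,0,0,0,0,0,0.95],
  [12,0,0,0,0,0,0.95],
])

```text
clock: 34.7
tool_pos: [0.5677, 0.122, 0.0406]
eef_rot: [0.732, 0.682, 0.0, 0.001]
contact_force: [-0.6, -2.9, 5.4]
opening: 0.18
finger_force: 25.0
```

```bash
python3 -c "
from h import *
st();to(.567,.1203,.040)
s=snap('wrist','w3.png')
P=cloud(s);g=s['frame'].max(2)
m=(P[...,2]>.066)&(P[...,2]<.08)&(P[...,1]<.2)&(P[...,1]>.05)&(P[...,0]>.5)&(P[...,0]<.62)
print('grip',m.sum(),P[m].min(0),P[m].max(0),P[m].mean(0))"
```

```text
34.7 [0.5677 0.122  0.0406] [0.732 0.682 0.    0.001] [-0.6 -2.9  5.4] 0.18 25.002794126048684 [-0.36  0.93  0.12  1.84 -0.25  0.39 -0.13]
shift [-1.7 -0.5  0.6] turn 0.2 tilt [ 0.0015 -0.0015]
grip 9553 [0.51600933 0.11422113 0.0660065 ] [0.61999018 0.19999527 0.07999984] [0.56911837 0.1552318  0.07499931]
```

Force has not risen yet, so I'll push further.

Request:
move_arm([
  [3,0,0,0,0,0,0.95],
  [6,0,0,0,0,0,0.95],
  [8,0,0,0,0,0,0.95],
  [8,0,0,0,0,0,0.95],
])

```text
clock: 35.25
tool_pos: [0.5676, 0.1221, 0.0406]
eef_rot: [0.733, 0.68, -0.004, 0.004]
contact_force: [-2.2, -14.9, 7.5]
opening: 0.18
finger_force: 25.0
```

```bash
python3 -c "
from h import *
st();to(.567,.1203,.040)"
```

```text
35.25 [0.5676 0.1221 0.0406] [ 0.733  0.68  -0.004  0.004] [ -2.2 -14.9   7.5] 0.18 25.00251615419984 [-0.37  0.93  0.13  1.84 -0.25  0.39 -0.14]
shift [-1.8 -0.5  0.6] turn -0.1 tilt [-0.0004 -0.0107]
```

View pics/w3.png

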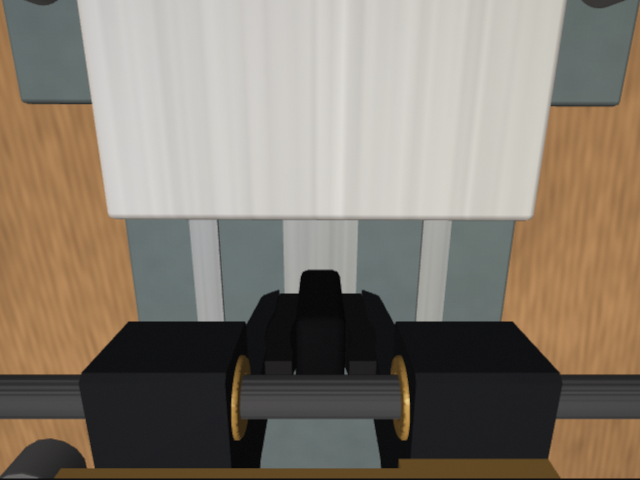

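The picture shows the white plate covering the tray, with the grip at (320,310) held at the end stop. The push force reached 15 N with no further travel. I'll ease off, release and go above the cap.

Request:
move_arm([
  [-8,0,0,0,0,0,0.95],
  [-8,0,0,0,0,0,0.95],
  [-8,0,0,0,0,0,0.6],
  [-8,0,0,0,0,0,0.6],
  [-8,0,0,0,0,0,0.6],
])

```text
clock: 35.88
tool_pos: [0.5669, 0.124, 0.0396]
eef_rot: [0.731, 0.683, 0.0, -0.0]
contact_force: [-0.1, 0.1, 0.1]
opening: 0.405
finger_force: 0.0
```

Request:
move_arm([
  [0,0,-20,0,0,0,0.6],
  [0,0,-70,0,0,0,0.6],
  [0,0,-125,0,0,0,0.6],
  [0,0,-180,0,0,0,0.95],
  [0,0,-195,0,0,0,1],
])

```text
clock: 36.5
tool_pos: [0.5689, 0.1237, 0.2397]
eef_rot: [0.731, 0.682, 0.004, 0.002]
contact_force: [0.3, -0.3, -0.1]
opening: 0.196
finger_force: 0.0
```

Request:
move_arm([
  [30,0,0,0,0,0,1],
  [70,0,0,0,0,0,1],
  [110,0,0,0,0,0,1],
  [121,0,0,0,0,0,1],
  [121,0,0,0,0,0,1],
])

```text
clock: 37.12
tool_pos: [0.5749, 0.2438, 0.2344]
eef_rot: [0.731, 0.683, -0.001, 0.0]
contact_force: [-0.4, -0.4, -0.3]
opening: 0.002
finger_force: 0.0
```

```bash
python3 -c "
from h import *
st();to(.576,.2425,.19)
s=snap('side','s4.png')
s=snap('wrist')
for c in comps(s,.15,.21,120,255,200):print(*c)
for c in comps(snap('top'),.15,.21,120,255,40,(.4,.7,.1,.4)):print(*c)"
```

```text
37.12 [0.5749 0.2438 0.2344] [ 0.731  0.683 -0.001  0.   ] [-0.4 -0.4 -0.3] 0.002 0.0 [-0.61  0.7   0.25  1.58 -0.2   0.88 -0.36]
shift [-1.2  1.3 44.4] turn 0.3 tilt [-0.0009 -0.001 ]
red [323. 258.] 5385 [0.5768 0.2453 0.1799] [0.577  0.2485 0.1858] 208
red [160. 241.] 279 [0.5765 0.2401 0.1815] [0.5737 0.2382 0.1851] 191
```

View pics/s4.png

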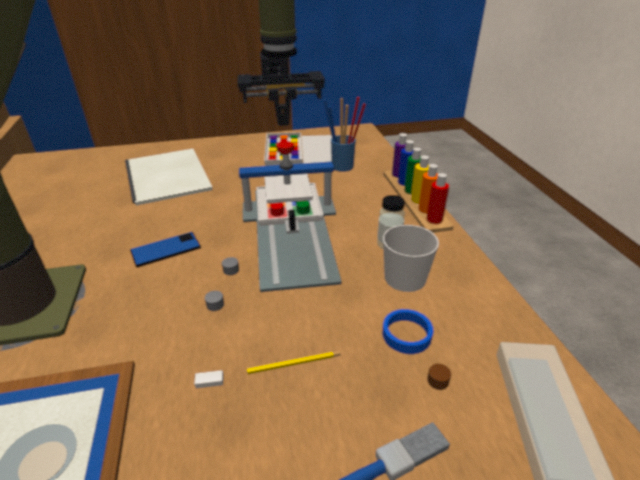

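The tray is in, with red at (277,210) and green at (303,207) in place under the plate, and the tool is above the cap at (285,146). Pressing now.

Request:
move_arm([
  [0,1,25,0,0,0,1],
  [0,1,42,0,0,0,1],
  [0,1,50,0,0,0,1],
  [0,1,56,0,0,0,1],
  [0,1,62,0,0,0,1],
])

```text
clock: 37.9
tool_pos: [0.5764, 0.2435, 0.173]
eef_rot: [0.731, 0.682, -0.0, 0.0]
contact_force: [-1.2, -2.0, 4.1]
opening: 0.007
finger_force: 1.8
```

Request:
move_arm([
  [0,0,3,0,0,0,1],
  [0,0,6,0,0,0,1],
  [0,0,9,0,0,0,1],
  [0,0,11,0,0,0,1],
  [0,0,11,0,0,0,1],
])

```text
clock: 38.52
tool_pos: [0.5765, 0.2436, 0.1634]
eef_rot: [0.731, 0.682, 0.0, 0.0]
contact_force: [-5.6, -3.7, 14.6]
opening: 0.006
finger_force: 7.3
```

Request:
move_arm([
  [0,0,1,0,0,0,1],
  [0,0,3,0,0,0,1],
  [0,0,4,0,0,0,1],
  [0,0,4,0,0,0,1],
  [0,0,4,0,0,0,1],
])

```text
clock: 39.15
tool_pos: [0.5767, 0.2436, 0.1623]
eef_rot: [0.731, 0.682, 0.001, 0.0]
contact_force: [-10.4, -5.1, 32.5]
opening: 0.003
finger_force: 16.2
```

Firm stop reached at 32 N. Holding there.

Request:
move_arm([
  [0,0,-1,0,0,0,1],
  [0,0,-1,0,0,0,1],
  [0,0,-1,0,0,0,1],
  [0,0,-1,0,0,0,1],
  [0,0,-1,0,0,0,1],
])

```text
clock: 39.78
tool_pos: [0.5766, 0.2436, 0.1624]
eef_rot: [0.731, 0.682, 0.001, 0.0]
contact_force: [-8.3, -4.2, 26.0]
opening: 0.006
finger_force: 13.1
```

Request:
move_arm([
  [0,0,0,0,0,0,1],
  [0,0,0,0,0,0,1],
  [0,0,0,0,0,0,1],
  [0,0,0,0,0,0,1],
  [0,0,0,0,0,0,1],
])

```text
clock: 40.4
tool_pos: [0.5766, 0.2436, 0.1624]
eef_rot: [0.731, 0.682, 0.001, 0.0]
contact_force: [-7.7, -5.2, 26.0]
opening: 0.006
finger_force: 13.1
```

Request:
move_arm([
  [0,0,-6,0,0,0,1],
  [0,0,-14,0,0,0,1],
  [0,0,-24,0,0,0,1],
  [0,0,-40,0,0,0,1],
  [0,0,-75,0,0,0,1],
])

```text
clock: 41.02
tool_pos: [0.5754, 0.2447, 0.2334]
eef_rot: [0.731, 0.683, -0.001, -0.001]
contact_force: [-0.0, 0.6, 0.1]
opening: 0.005
finger_force: 0.0
```

Request:
move_arm([
  [-30,0,0,0,0,0,0.8],
  [-70,0,0,0,0,0,0.6],
  [-110,0,0,0,0,0,0.5],
  [-121,0,0,0,0,0,0.5],
  [-121,0,0,0,0,0,0.5],
])

```text
clock: 41.65
tool_pos: [0.5683, 0.1241, 0.2341]
eef_rot: [0.731, 0.682, 0.001, -0.0]
contact_force: [-0.7, 0.7, -0.6]
opening: 0.499
finger_force: 0.0
```

```bash
python3 -c "
from h import *
st();to(.5678,.1222,.0405)
for c in comps(snap('top'),.15,.21,120,255,40,(.4,.7,.1,.4)):print(*c)
s=snap('side')
for c in comps(s,.035,.06,130,255,30,(.45,.7,.1,.4)):print(*c)
for c in comps(s,.16,.21,130,255,30,(.45,.7,.1,.4)):print(*c)"
```

```text
41.65 [0.5683 0.1241 0.2341] [ 0.731  0.682  0.001 -0.   ] [-0.7  0.7 -0.6] 0.499 0.0 [-0.43  0.64  0.23  1.72 -0.19  0.8  -0.18]
shift [ -2.1  -0.5 193.6] turn 0.2 tilt [0.0007 0.0012]
red [276. 208.] 141 [0.54   0.1876 0.0441] [0.5389 0.1836 0.0486] 254
green [302. 206.] 122 [0.6045 0.1825 0.044 ] [0.6036 0.176  0.0487] 238
red [285. 147.] 168 [0.5766 0.2433 0.1788] [0.5753 0.2307 0.1842] 247
```

Request:
move_arm([
  [-2,0,50,0,0,0,0.5],
  [-2,0,105,0,0,0,0.5],
  [-2,0,160,0,0,0,0.5],
  [-2,0,188,0,0,0,0.5],
  [-2,0,193,0,0,0,0.5],
])

```text
clock: 42.38
tool_pos: [0.5666, 0.1233, 0.0386]
eef_rot: [0.73, 0.683, -0.001, -0.001]
contact_force: [0.0, 0.4, 0.6]
opening: 0.501
finger_force: 0.0
```

Request:
move_arm([
  [0,0,0,0,0,0,0.6],
  [0,0,0,0,0,0,0.75],
  [0,0,0,0,0,0,0.95],
  [0,0,0,0,0,0,0.95],
  [0,0,0,0,0,0,0.95],
], newtons=25)

```text
clock: 43.0
tool_pos: [0.5676, 0.1218, 0.0418]
eef_rot: [0.731, 0.682, 0.0, -0.0]
contact_force: [-2.2, 1.1, 6.8]
opening: 0.178
finger_force: 25.0
```

Request:
move_arm([
  [-4,0,0,0,0,0,0.95],
  [-13,0,0,0,0,0,0.95],
  [-25,0,0,0,0,0,0.95],
  [-38,0,0,0,0,0,0.95],
  [-51,0,0,0,0,0,0.95],
])

```text
clock: 43.62
tool_pos: [0.5638, 0.0714, 0.0418]
eef_rot: [0.731, 0.682, 0.0, -0.001]
contact_force: [-2.6, 1.9, 6.8]
opening: 0.181
finger_force: 25.0
```

Request:
move_arm([
  [-13,0,0,0,0,0,0.95],
  [-26,0,0,0,0,0,0.95],
  [-39,0,0,0,0,0,0.95],
  [-52,0,0,0,0,0,0.95],
  [-65,0,0,0,0,0,0.95],
])

```text
clock: 44.25
tool_pos: [0.5589, 0.0063, 0.0418]
eef_rot: [0.731, 0.682, 0.0, -0.001]
contact_force: [-2.8, 2.9, 7.5]
opening: 0.177
finger_force: 25.0
```

Request:
move_arm([
  [-13,0,0,0,0,0,0.95],
  [-26,0,0,0,0,0,0.95],
  [-39,0,0,0,0,0,0.95],
  [-52,0,0,0,0,0,0.95],
  [-61,0,0,0,0,0,0.95],
])

```text
clock: 44.88
tool_pos: [0.5543, -0.0553, 0.0418]
eef_rot: [0.731, 0.682, -0.0, -0.001]
contact_force: [-4.4, 2.0, 9.2]
opening: 0.177
finger_force: 25.0
```

```bash
python3 -c "
from h import *
st();to(.5535,-.0785,.0405);look()"
```

```text
44.88 [ 0.5543 -0.0553  0.0418] [ 0.731  0.682 -0.    -0.001] [-4.4  2.   9.2] 0.177 24.997481040190905 [-0.02  0.91  0.07  1.91 -0.16  0.33  0.1 ]
shift [-23.2   0.8   1.2] turn 0.2 tilt [-0.0019  0.0009]
orange [414. 195.] 154 [ 0.731  -0.3414  0.0209] 166
```

Request:
move_arm([
  [-8,0,0,0,0,0,0.95],
  [-14,0,0,0,0,0,0.95],
  [-19,0,0,0,0,0,0.95],
  [-24,0,0,0,0,0,0.95],
  [-28,0,0,0,0,0,0.95],
])

```text
clock: 45.55
tool_pos: [0.5526, -0.0778, 0.0417]
eef_rot: [0.73, 0.683, 0.002, -0.003]
contact_force: [-4.5, 14.1, 11.5]
opening: 0.178
finger_force: 25.0
```

```bash
python3 -c "
from h import *
st();to(.5535,-.0785,.0405)"
```

```text
45.55 [ 0.5526 -0.0778  0.0417] [ 0.73   0.683  0.002 -0.003] [-4.5 14.1 11.5] 0.178 25.02471210435033 [ 0.03  0.91  0.05  1.9  -0.15  0.34  0.14]
shift [-0.7  0.9  1.2] turn 0.4 tilt [-0.0024  0.0071]
```

Out at the stop (14 N, about 200 mm of travel). I'll relax, release, lift and back away to check.

Request:
move_arm([
  [5,0,0,0,0,0,0.95],
  [5,0,0,0,0,0,0.95],
  [5,0,0,0,0,0,0.55],
  [5,0,0,0,0,0,0.5],
  [5,0,0,0,0,0,0.5],
])

```text
clock: 46.18
tool_pos: [0.5543, -0.0783, 0.0407]
eef_rot: [0.731, 0.682, 0.0, 0.0]
contact_force: [-0.1, -0.5, 0.6]
opening: 0.486
finger_force: 0.0
```

Request:
move_arm([
  [0,0,-20,0,0,0,0.5],
  [0,0,-70,0,0,0,0.5],
  [0,0,-120,0,0,0,0.5],
  [-50,0,-150,0,0,0,0.5],
  [-100,0,-150,0,0,0,0.5],
])

```text
clock: 46.8
tool_pos: [0.5491, -0.1791, 0.1935]
eef_rot: [0.73, 0.683, 0.002, 0.003]
contact_force: [0.2, 0.2, -0.2]
opening: 0.503
finger_force: 0.0
```

Request:
move_arm([
  [-50,0,0,0,0,0,0.5],
  [-100,0,0,0,0,0,0.5],
  [-120,0,0,0,0,0,0.5],
  [-120,0,0,0,0,0,0.5],
])

```text
clock: 47.3
tool_pos: [0.5384, -0.2984, 0.1904]
eef_rot: [0.732, 0.681, -0.0, -0.0]
contact_force: [-0.7, 0.6, 0.1]
opening: 0.499
finger_force: 0.0
```

```bash
python3 -c "
from h import *
st();s=look()
cv2.imwrite('pics/t5.png',cv2.resize(s['frame'][160:340,120:440,::-1],None,fx=2.4,fy=2.4))
print('tray')
for c in comps(s,.015,.035,40,140,40,(.2,.75,-.1,.35)):print(c[0],c[2],c[3])
P=cloud(s);g=s['frame'].max(2)
m=(P[...,2]>.06)&(P[...,2]<.08)&(g<70)&(P[...,1]<.0)&(P[...,1]>-.12)&(P[...,0]>.5)&(P[...,0]<.6)
print('grip',m.sum(),P[m].min(0),P[m].max(0))"
```

```text
47.3 [ 0.5384 -0.2984  0.1904] [ 0.732  0.681 -0.    -0.   ] [-0.7  0.6  0.1] 0.499 0.0 [ 0.39  0.73  0.08  1.65 -0.08  0.76  0.43]
red [280. 273.] 181 [ 0.5256 -0.0062  0.0435] 200
orange [414. 194.] 148 [ 0.7313 -0.3416  0.0206] 165
orange [259. 271.] 187 [0.5296 0.0458 0.0407] 196
yellow [237. 269.] 184 [0.5338 0.0975 0.04  ] 172
green [283. 247.] 159 [ 0.5897 -0.0132  0.0427] 171
blue [262. 245.] 173 [0.5938 0.0391 0.0414] 199
violet [240. 244.] 160 [0.5964 0.0912 0.044 ] 165
tray
red 208 [ 0.5256 -0.0046  0.0263]
orange 193 [0.53   0.048  0.0269]
yellow 193 [0.5348 0.0993 0.0266]
green 166 [ 0.5891 -0.0095  0.0268]
blue 169 [0.5939 0.0425 0.0274]
violet 145 [0.5971 0.0946 0.0279]
grip 68 [ 0.54479601 -0.0879263   0.06099313] [ 0.55972277 -0.06649466  0.07412212]
```

View pics/t5.png

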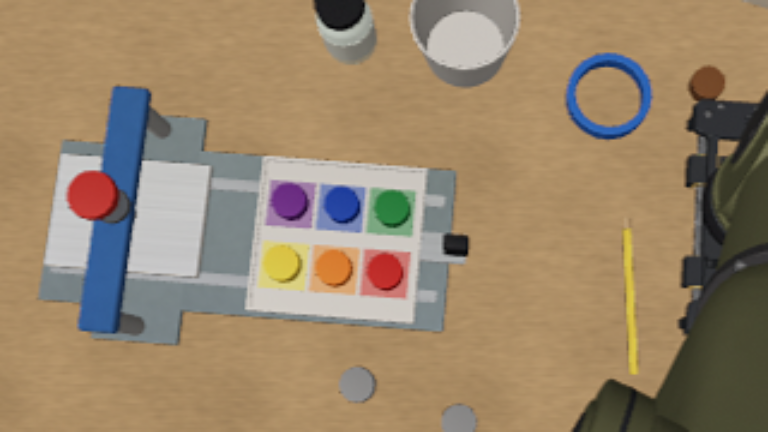

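All six cakes are centred on their squares at (290,202), (342,204), (392,208), (281,264), (333,267) and (384,271). The tray is out and the cap is up. Handing in.

```bash
python3 -c "
from h import *
print(finish_job())"
```

```text
the job is handed in; nothing more can be done
None
```

I've handed the job in, with no verdict returned: all six cakes measured within about 4 mm of their square centres, the cap was pressed to its second stop and held over a second before it sprang back up, the tray is fully out and the arm is clear; yellow was knocked about 13 mm before the press and I put it back first.

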